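Stop the cassette jig rocking

ROBOT

A 6-joint arm with a two-finger parallel gripper is mounted at the origin on the work surface. World frame = base frame: x ahead of the robot, y to its left, z up, the work surface at z = 0. Lengths are in m, angles in rad, forces in N, time in s.
With the tool pointing down it reaches from about 0.4 to 0.825 m from the base axis. Payload 7 kg.
Tool frame: the origin (TCP) lies between the finger pads; the fingertips stand 17 mm ahead of it and the grasp point (between the pads) lies 2 mm behind it; z points along the fingers, y is the line along which they close (so a half turn about z gives the same grasp; the last joint's range is limited). The gripper opens to 85 mm and grips with 20 to 120 N. Pads are 22 mm wide; open, the fingers measure 114 mm over their backs; the gripper's body (76 mm by 85 mm) begins 54 mm behind the grasp point. The pads swing forward as they close: fully open they stand 13 mm farther back than shut.
Start: joints at [1.434, 0.359, 0.012, 0, -1.224, -0.288], TCP at [0.278, 0.615, 0.248] pointing down, gripper open.
Joint ranges: [-3.07, 3.07], [-1.43, 2.12], [-1.02, 1.25], [-3.03, 1.67], [-3.05, -0], [-3.03, 3.03]. Speed limits (rad/s): [2.39, 2.39, 3.01, 3.14, 3.14, 3.14].

INTERFACE

Orientations are given as a unit quaternion [w, x, y, z].
In Python, from cell import env gives the robot as it stands.
- The arm moves only by the tool apply_moves, never from a script. Its argument "steps" is a list that holds one entry, the list of rows, each a list of 5 numbers: the opening, from 0 (shut) to 1 (fully open), then the shift along the tool's x, y, z in mm, then the turn about the tool's z in units of 8 degrees (1.0 is 8 degrees). A call has exactly 10 rows; each row shifts and turns the commanded pose from where the row before left it, along the tool's axes as they then stand; what a row does not reach is not made up. A row lasts 1/8 s, in which the tool goes at most 62.5 mm and 10.7 degrees, less where a joint would pass 70% of its speed; a pose out of reach is approached as far as the arm can. A call is refused whole if a number of a shift passes 62.5 or a number of a turn 1, either way. A call with a gripper value outside its range is refused whole. The fingers move at their own pace and stop on an object; "newtons" is the grip in N (left out, the last holds). Time passes only in rows, so rows that do not move let the fingers close, or fill a call up. It gives the time, the measured TCP pose, the force, the opening and the grip force at its end, in the units of the state.
- env.sense(): the state, without advancing time (a new reading comes with each control period).
- env.read_camera(name): name is "scene" or "top" or "wrist"; returns (picture, depth): 420x560x3 uint8, blue, green, red; 420x560 float32, m along the optical axis (not along the pixel's ray), 0 where there is no reading.
- env.get_calibration(name): a dict with "vfov" (degrees; the focal length in pixels is half the picture's height over the tangent of half this angle, whatever the lens; pixels are square), "cx", "cy" (the principal point, pixels), "rvec" (rotation vector, rad) and "tvec" (3), from world to camera coordinates, as OpenCV has them; the wrist camera has in their place "T_tool_cam" (4x4, takes a point from camera to tool coordinates, whose origin is the TCP and whose axes are the flange's). Camera axes: x right, y down, z forward; pixel columns grow to the right and rows downward; lengths in m; the calibration is good to about 2 mm. The wrist camera is an equidistant fisheye: a pixel r from the principal point sees the ray r / f radians off the axis. A picture is of the moment at which its call begins: read the wrist's pose just before it. get_calibration takes no time and is no camera call.
- env.finish_job(): hands the job in; it is judged then, once.
The state is a dict: "t": time; "joint_pos": joint angles; "dq": joint speeds; "effort": joint torques, N m; "tcp_pos": TCP position; "ee_rot": TCP orientation; "contact_force": force on the tool from outside, world axes, zero at the start; "wrist_torque": the same for the moment, N m; "gripper_width": finger opening in m; "finger_force": force on a finger pad.
Only numpy, scipy, OpenCV 4.12 (cv2) and the standard library are available. Lean on these libraries where they do the work, as an engineer would, in place of code of your own. Each camera call takes 0.05 s, during which the arm holds its last target. There are 200 camera calls.

TASK

The cassette jig on the bench rocks. Press down on the corners of its base plate with a fingertip to find the one that gives, then push that corner's stepped shim straight in under its foot until its upturned tab sits flat against the plate's edge. Only press and push: lift nothing, leave the jig, the other three shims and everything else where they are, and finish clear of the jig.

Things in the scene. Friction and masses are not known exactly. Their poses are not given: they have to be found in the camera images.
- plate: cassette jig: loose square steel base plate 190 x 190 x 10 mm, 5 kg, on 4 feet 12 mm across, bearing a sprocket cassette (113 mm wide, top 65 mm above plate). Origin: plate centre, at foot-sole level; plate top 30 mm above it and 35 mm above the bench; x, y along the edges. One foot is 4 mm short: that corner sinks 3-4 mm under 3-8 N and springs back; the others do not give
- corner_1 (a point): point on the plate's top right above the foot of corner 1, at x = +79, y = -79 mm in the plate's frame (16 mm in from both edges): the place to press that corner
- corner_2 (a point): point on the plate's top right above the foot of corner 2, at x = +79, y = +79 mm in the plate's frame (16 mm in from both edges): the place to press that corner
- corner_3 (a point): point on the plate's top right above the foot of corner 3, at x = -79, y = +79 mm in the plate's frame (16 mm in from both edges): the place to press that corner
- corner_4 (a point): point on the plate's top right above the foot of corner 4, at x = -79, y = -79 mm in the plate's frame (16 mm in from both edges): the place to press that corner
- shim_1: loose steel shim of corner 1, out of the plate's -y edge, 34 mm wide: upturned tab 4 mm thick, 38 mm high, then step 8.5 mm high to 27 mm, ramp to 32 mm, tongue 5 mm high to 55 mm. Origin: bench level, under tab's inner face; x points in along the tongue. Starts with the tab 23-29 mm off the edge; home: tab on the edge, step under the foot. Slides freely under a short foot, jams under a bearing one
- shim_2: loose steel shim of corner 2, out of the plate's +y edge, 34 mm wide: upturned tab 4 mm thick, 38 mm high, then step 8.5 mm high to 27 mm, ramp to 32 mm, tongue 5 mm high to 55 mm. Origin: bench level, under tab's inner face; x points in along the tongue. Starts with the tab 23-29 mm off the edge; home: tab on the edge, step under the foot. Slides freely under a short foot, jams under a bearing one
- shim_3: loose steel shim of corner 3, out of the plate's +y edge, 34 mm wide: upturned tab 4 mm thick, 38 mm high, then step 8.5 mm high to 27 mm, ramp to 32 mm, tongue 5 mm high to 55 mm. Origin: bench level, under tab's inner face; x points in along the tongue. Starts with the tab 23-29 mm off the edge; home: tab on the edge, step under the foot. Slides freely under a short foot, jams under a bearing one
- shim_4: loose steel shim of corner 4, out of the plate's -y edge, 34 mm wide: upturned tab 4 mm thick, 38 mm high, then step 8.5 mm high to 27 mm, ramp to 32 mm, tongue 5 mm high to 55 mm. Origin: bench level, under tab's inner face; x points in along the tongue. Starts with the tab 23-29 mm off the edge; home: tab on the edge, step under the foot. Slides freely under a short foot, jams under a bearing one
- oil_bottle: black plastic oil bottle, 48 mm across and 135 mm tall, standing beside the work; origin at the centre of its underside. Not part of the job
- cone_wrench: flat steel wrench, 170 mm long, lying on the bench. Not part of the job
- lockring_tool: steel lockring socket, 33 mm across and 44 mm high, standing on the bench; origin at the centre of its underside. Not part of the job
- parts_bowl: shallow aluminium bowl, 96 mm across and 30 mm high; origin at the centre of its underside. Not part of the job
There are look-alikes about, which are no part of the job. Leave any orange look-alike of the shim_3 alone. Leave any purple look-alike of the shim_1 alone.

How it is judged:
By the outcome, as a careful person would: the job done as asked, in the order asked, and still so for the second after the job is handed in, with the robot touching nothing.
It also fails if it takes over 54 s, if anything falls off the work surface, if the arm or the gripper's body presses on something with over 40 N, if the wrist force passes 120 N, or if a joint passes its speed limit or range.

## Working session

There is one attempt and no reset: what is moved stays moved. The work goes in short steps, Python scripts to look and compute and a tool call to move; the robot and the scene stay as the last step left them, time stands still between calls to the robot, and variables do not carry over. Pictures are saved under pics/ and viewed, at most 10 in all, crops included, and the job is handed in when it is done.

Besides the shell and the picture viewer there is one more tool, called after "Request:" as a command line: name --argument value ..., lists and objects as JSON in quotes. apply_moves: Moves the arm, as the interface text tells. Its arguments: {"type":"object","properties":{"steps":{"type":"array","items":{"type":"array","items":{"type":"array","items":{"type":"number"}}}},"newtons":{"type":"number"}},"required":["steps"]}

```bash
ls; mkdir -p pics; python3 - <<'E'
from cell import env
import cv2,numpy as np
s=env.sense();print({k:np.round(v,3) for k,v in s.items()})
for n in("top","scene"):
    p,d=env.read_camera(n);cv2.imwrite(f"pics/{n}0.png",p);np.savez(f"{n}0.npz",p=p,d=d)
    print(n,env.get_calibration(n))
E
```

```text
pics
{'t': np.float64(0.0), 'joint_pos': array([ 1.434,  0.359,  0.011, -0.   , -1.224, -0.288]), 'dq': array([-0.001, -0.   , -0.   , -0.001, -0.001, -0.   ]), 'effort': array([-1.0000e-03, -5.8332e+01,  2.9341e+01,  6.9360e+00, -6.0000e-03,
       -0.0000e+00]), 'tcp_pos': array([0.278, 0.615, 0.247]), 'ee_rot': array([ 0.001,  0.978, -0.211, -0.   ]), 'contact_force': array([ 1.157, -0.004,  0.749]), 'wrist_torque': array([-0.056,  0.039,  0.015]), 'finger_force': np.float64(0.0), 'gripper_width': np.float64(0.085)}
top {'vfov': 49.97461459998004, 'cx': 274.49847080404186, 'cy': 211.0435185357093, 'rvec': array([ 2.18911859, -2.16741703,  0.08034837]), 'tvec': array([-0.05158229,  0.56668232,  1.50066193])}
scene {'vfov': 51.770032678460694, 'cx': 282.21383944152603, 'cy': 211.3416900085936, 'rvec': array([ 0.97832785,  2.50693389, -1.00382176]), 'tvec': array([ 0.42964256, -0.20892138,  1.43333392])}
```

View pics/top0.png

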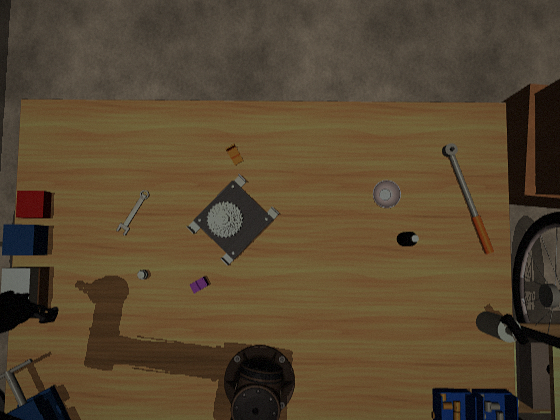

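View pics/scene0.png

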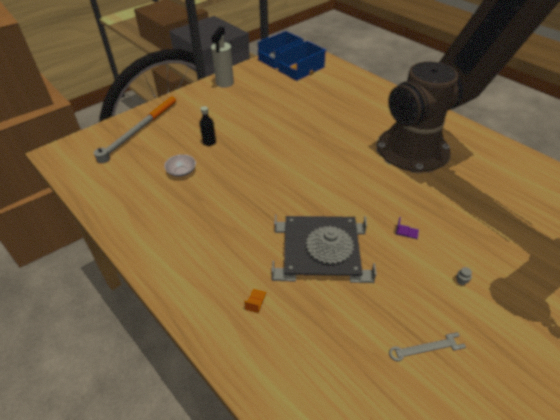

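```bash
cat > h.py <<'E'
import cv2,numpy as np
from scipy.spatial.transform import Rotation as Rn
from cell import env
def cam(n):
    c=env.get_calibration(n);f=210/np.tan(np.radians(c['vfov']/2))
    return f,c['cx'],c['cy'],Rn.from_rotvec(c['rvec']).as_matrix(),np.array(c['tvec'])
def ray(n,uv,z):
    f,cx,cy,R,t=cam(n);uv=np.atleast_2d(uv).astype(float)
    d=np.c_[(uv[:,0]-cx)/f,(uv[:,1]-cy)/f,np.ones(len(uv))]@R
    o=-R.T@t;return o+d*((z-o[2])/d[:,2])[:,None]
def proj(n,P):
    f,cx,cy,R,t=cam(n);q=np.atleast_2d(P)@R.T+t;return np.c_[cx+f*q[:,0]/q[:,2],cy+f*q[:,1]/q[:,2]]
def cloud(n,p,d):
    f,cx,cy,R,t=cam(n);v,u=np.mgrid[:420,:560]
    q=np.stack([(u-cx)/f*d,(v-cy)/f*d,d],-1);return (q-t)@R
E
python3 - <<'E'
from h import *
z=np.load('top0.npz');p,d=z['p'],z['d'];P=cloud('top',p,d)
m=((p.max(2)<85)&(np.ptp(p.astype(int),axis=2)<25)).astype(np.uint8)
m[:, :170]=0;m[:,300:]=0;m[:160]=0;m[280:]=0
k=cv2.connectedComponentsWithStats(m);i=1+np.argmax(k[2][1:,4]);mm=(k[1]==i).astype(np.uint8)
mm=cv2.morphologyEx(mm,cv2.MORPH_CLOSE,np.ones((15,15)));mm=cv2.morphologyEx(mm,cv2.MORPH_OPEN,np.ones((7,7)))
c=max(cv2.findContours(mm,0,2)[0],key=cv2.contourArea).reshape(-1,2)
W=ray('top',c,.035)[:,:2].astype(np.float32)
r=cv2.minAreaRect(W*1000);print(r,cv2.boxPoints(r))
print('z',np.median(P[...,2][mm>0]),P[300,350])
a=cv2.resize(p[160:300,165:310],None,fx=4,fy=4,interpolation=cv2.INTER_CUBIC)
cv2.imwrite('pics/crop1.png',cv2.convertScaleAbs(a,alpha=1.6))
E
```

```text
((539.0902709960938, 91.91180419921875), (190.87158203125, 190.81219482421875), 45.95863723754883) [[404.1639   89.63309]
 [541.327   -43.01526]
 [674.0166   94.19052]
 [536.8535  226.83887]]
z 0.034884022268070664 [ 0.27088267 -0.30286543  0.00443715]
```

View pics/crop1.png

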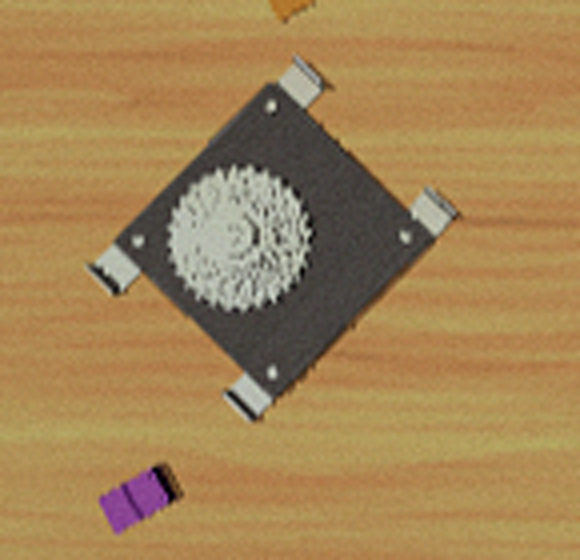

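The plate is the dark square in crop 1, centred at (275,238). Its foot dots are at T(271,106), R(405,237), B(272,372) and L(138,241). The steel shims are grey, at (303,80), (434,210), (248,398) and (113,270). The purple piece at (140,498) and the orange piece at (290,5) are the look-alikes, so I leave both alone. The cassette sits off-centre towards L, so I press R first.

Request:
apply_moves --steps '[[[0,0,0,0,0.82],[0,0,0,0,0.82],[0,0,0,0,0.82],[0,54,24,0,0],[0,54,24,0,0],[0,54,24,0,0],[0,54,24,0,0],[0,54,24,0,0],[0,54,24,0,0],[0,54,24,0,0]]]' --newtons 40

```text
t: 1.35
tcp_pos: [0.4335, 0.2296, 0.2483]
ee_rot: [-0.0, 0.927, -0.375, -0.0]
contact_force: [1.7, -0.2, -0.6]
gripper_width: -0.0
finger_force: 0.0
```

Request:
apply_moves --steps '[[[0,50,21,20,0],[0,50,21,20,0],[0,50,21,20,0],[0,50,21,20,0],[0,50,22,20,0],[0,0,0,20,0],[0,0,0,10,0],[0,0,0,0,0],[0,0,0,0,0],[0,0,0,0,0]]]'

```text
t: 2.6
tcp_pos: [0.5398, -0.0177, 0.1192]
ee_rot: [-0.001, 0.927, -0.374, 0.001]
contact_force: [-0.8, 0.7, 0.2]
gripper_width: 0.0001
finger_force: 0.0
```

```bash
cat >> h.py <<'E'
def wray(uv,z,s):
    c=env.get_calibration('wrist');f=210/np.tan(np.radians(c['vfov']/2));uv=np.atleast_2d(uv).astype(float)
    x=(uv-[c['cx'],c['cy']])/f;th=np.linalg.norm(x,axis=1)+1e-12
    d=np.c_[x/th[:,None]*np.sin(th)[:,None],np.cos(th)]
    T=np.array(c['T_tool_cam']);w=s['ee_rot'];R=Rn.from_quat([w[1],w[2],w[3],w[0]]).as_matrix()
    o=R@T[:3,3]+s['tcp_pos'];d=d@T[:3,:3].T@R.T
    return o+d*((z-o[2])/d[:,2])[:,None]
E
python3 - <<'E'
from h import *
s=env.sense();p,d=env.read_camera('wrist');np.savez('w1.npz',p=p,d=d,**s)
cv2.imwrite('pics/w1.png',cv2.convertScaleAbs(p,alpha=1.5));print(env.get_calibration('wrist'))
E
```

```text
{'vfov': 65.70646984690485, 'cx': 277.7588878604941, 'cy': 207.5649471034375, 'T_tool_cam': array([[-1.19826558e-03, -9.49827494e-01, -3.12771954e-01,
         8.04964242e-02],
       [ 9.99999167e-01, -1.28837808e-03,  8.14406317e-05,
         2.29938941e-04],
       [-4.80323082e-04, -3.12771596e-01,  9.49828247e-01,
        -1.26083969e-01],
       [ 0.00000000e+00,  0.00000000e+00,  0.00000000e+00,
         1.00000000e+00]])}
```

View pics/w1.png

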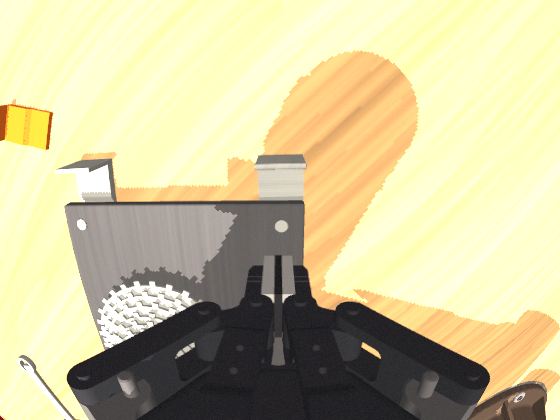

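The wrist view shows the R foot dot at (281,227) and the R shim's tab top at (257..305, 155..165), with the closed tip at (278,260). Next I work out the offsets.

```bash
python3 - <<'E'
from h import *
s=env.sense();n=np.array([.719,-.695]);t=np.array([-.695,-.719])
def rep(l,uv,z):
    q=wray(uv,z,s)[:,:2]; e=q-s['tcp_pos'][:2]
    for a,b in zip(q,e): print(l,a.round(4),'tool xy mm',(1000*b@n).round(1),(1000*b@t).round(1))
rep('dot',[[281,227],[82,225]],.035)
rep('edge top',[[75,205],[180,203],[302,202]],.035)
rep('tab outer top',[[258,155],[304,155]],.038)
rep('tab inner top',[[257,165],[306,165]],.038)
w=s['ee_rot'];print(Rn.from_quat([w[1],w[2],w[3],w[0]]).as_matrix().round(4))
E
```

```text
dot [ 0.536  -0.0175] tool xy mm -2.9 2.4
dot [0.6453 0.0961] tool xy mm -3.3 -155.3
edge top [0.6597 0.087 ] tool xy mm 13.4 -158.7
edge top [0.5977 0.021 ] tool xy mm 14.7 -68.2
edge top [ 0.5392 -0.0404] tool xy mm 15.3 16.6
tab outer top [ 0.5829 -0.0421] tool xy mm 47.9 -12.6
tab outer top [ 0.5624 -0.0634] tool xy mm 47.9 17.0
tab inner top [ 0.5787 -0.037 ] tool xy mm 41.3 -13.3
tab inner top [ 0.5567 -0.0598] tool xy mm 41.4 18.4
[[ 7.198e-01 -6.941e-01  1.400e-03]
 [-6.941e-01 -7.198e-01  4.000e-04]
 [ 7.000e-04 -1.300e-03 -1.000e+00]]
```

Request:
apply_moves --steps '[[[0,-3,2,25,0],[0,0,0,20,0],[0,0,0,12,0],[0,0,0,6,0],[0,0,0,1,0],[0,0,0,1,0],[0,0,0,1,0],[0,0,0,1,0],[0,0,0,0,0],[0,0,0,0,0]]]'

```text
t: 3.9
tcp_pos: [0.5361, -0.0178, 0.0517]
ee_rot: [-0.0, 0.927, -0.375, 0.0]
contact_force: [-1.2, 0.3, 4.3]
gripper_width: 0.0002
finger_force: 2.1
```

Request:
apply_moves --steps '[[[0,0,0,0.5,0],[0,0,0,0.5,0],[0,0,0,0.5,0],[0,0,0,0.5,0],[0,0,0,0,0],[0,0,0,0,0],[0,0,0,0,0],[0,0,0,0,0],[0,0,0,0,0],[0,0,0,0,0]]]'

```text
t: 5.15
tcp_pos: [0.5361, -0.0182, 0.0495]
ee_rot: [0.0, 0.927, -0.375, 0.0]
contact_force: [-0.6, -3.6, 5.6]
gripper_width: -0.0001
finger_force: 2.8
```

Request:
apply_moves --steps '[[[0,0,0,0.5,0],[0,0,0,0.5,0],[0,0,0,0.5,0],[0,0,0,0,0],[0,0,0,0,0],[0,0,0,0,0],[0,0,0,0,0],[0,0,0,0,0],[0,0,0,0,0],[0,0,0,0,0]]]'

```text
t: 6.4
tcp_pos: [0.5361, -0.0183, 0.0483]
ee_rot: [0.0, 0.927, -0.375, 0.0]
contact_force: [-0.2, -4.9, 7.5]
gripper_width: -0.0002
finger_force: 4.1
```

Corner R gives: it sank 3.4 mm under 4–7.5 N. I rise, move out beyond its tab and look again.

Request:
apply_moves --steps '[[[0,0,0,-10,0],[0,0,0,-25,0],[0,0,0,-15,0],[0,25,0,0,0],[0,35,0,0,0],[0,16,0,0,0],[0,0,0,0,0],[0,0,0,0,0],[0,0,0,0,0],[0,0,0,0,0]]]'

```text
t: 7.65
tcp_pos: [0.5902, -0.0702, 0.098]
ee_rot: [-0.0, 0.927, -0.374, 0.0]
contact_force: [-0.0, -0.1, -0.9]
gripper_width: -0.0001
finger_force: 0.0
```

```bash
python3 - <<'E'
from h import *
s=env.sense();print(s['tcp_pos'],s['contact_force'])
p,d=env.read_camera('wrist');cv2.imwrite('pics/w2.png',cv2.convertScaleAbs(p,alpha=1.5))
E
```

```text
[ 0.59024324 -0.07016202  0.09799119] [-0.02690956 -0.09953898 -0.8562402 ]
```

View pics/w2.png

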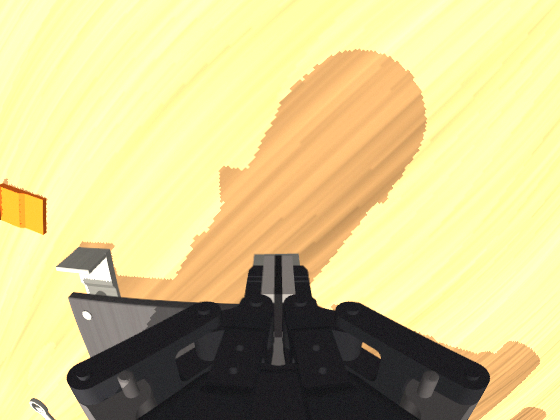

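The R tab is hidden behind the closed fingers at (278,260), as expected. The L–T edge side, with shim T at (90,265), is untouched. I go down outside the tab and start pushing.

Request:
apply_moves --steps '[[[0,0,0,30,0],[0,0,0,25,0],[0,0,0,13,0],[0,0,0,2,0],[0,-3,0,0,0],[0,-3,0,0,0],[0,-3,0,0,0],[0,-3,0,0,0],[0,-2,0,0,0],[0,0,0,0,0]]]'

```text
t: 8.95
tcp_pos: [0.5804, -0.0608, 0.0279]
ee_rot: [-0.0, 0.927, -0.375, 0.0]
contact_force: [0.2, 0.0, 0.3]
gripper_width: 0.0001
finger_force: 0.0
```

Request:
apply_moves --steps '[[[0,-2,0,0,0],[0,-2,0,0,0],[0,-2,0,0,0],[0,-2,0,0,0],[0,-2,0,0,0],[0,-2,0,0,0],[0,0,0,0,0],[0,0,0,0,0],[0,0,0,0,0],[0,0,0,0,0]]]'

```text
t: 10.2
tcp_pos: [0.5718, -0.0526, 0.0278]
ee_rot: [-0.0, 0.927, -0.375, -0.0]
contact_force: [0.0, -0.7, -0.0]
gripper_width: 0.0001
finger_force: 0.0
```

```bash
python3 - <<'E'
from h import *
o=[]
for n in('scene','top'):
    p,d=env.read_camera(n)
    u,v=proj(n,[.56,-.05,.02])[0].astype(int);print(n,u,v)
    o.append(cv2.resize(p[v-40:v+40,u-50:u+50],None,fx=4,fy=4,interpolation=cv2.INTER_CUBIC))
cv2.imwrite('pics/c3.png',cv2.convertScaleAbs(np.hstack(o),alpha=1.6))
E
```

```text
scene 276 220
top 275 213
```

View pics/c3.png

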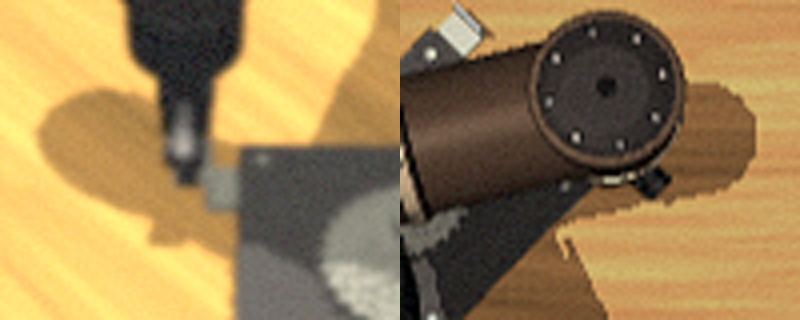

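In the scene crop the finger at (185,165) is at the shim's tab, and part of the step still shows between (205..240, 170..210). I keep pushing.

Request:
apply_moves --steps '[[[0,-2,0,0,0],[0,-2,0,0,0],[0,-2,0,0,0],[0,-2,0,0,0],[0,-2,0,0,0],[0,-2,0,0,0],[0,0,0,0,0],[0,0,0,0,0],[0,0,0,0,0],[0,0,0,0,0]]]'

```text
t: 11.55
tcp_pos: [0.5632, -0.0443, 0.0278]
ee_rot: [0.0, 0.927, -0.375, -0.0]
contact_force: [0.3, 0.5, 0.3]
gripper_width: -0.0002
finger_force: 0.0
```

```bash
python3 - <<'E'
from h import *
print(env.sense()['contact_force'])
p,d=env.read_camera('scene')
u,v=proj('scene',[.56,-.04,.02])[0].astype(int)
a=cv2.resize(p[v-35:v+35,u-45:u+45],None,fx=8,fy=8,interpolation=cv2.INTER_CUBIC)
cv2.imwrite('pics/c4.png',cv2.convertScaleAbs(a,alpha=1.6))
E
```

```text
[0.31309503 0.45807401 0.34016476]
```

View pics/c4.png

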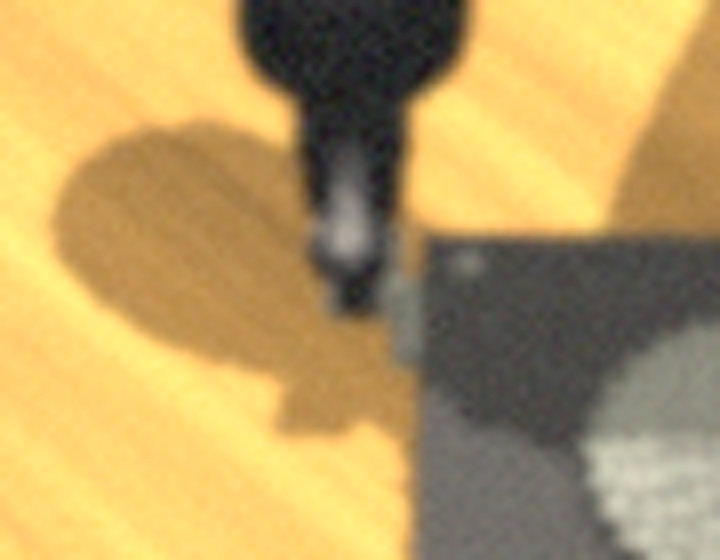

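The shim is moving in freely; only a sliver of about 4 px still shows at (405,320). Now small steps.

Request:
apply_moves --steps '[[[0,-1,0,0,0],[0,-1,0,0,0],[0,-1,0,0,0],[0,-0.5,0,0,0],[0,0,0,0,0],[0,0,0,0,0],[0,0,0,0,0],[0,0,0,0,0],[0,0,0,0,0],[0,0,0,0,0]]]'

```text
t: 12.85
tcp_pos: [0.5607, -0.0418, 0.0278]
ee_rot: [-0.0, 0.927, -0.375, 0.0]
contact_force: [-0.2, -0.2, -0.5]
gripper_width: -0.0001
finger_force: 0.0
```

Request:
apply_moves --steps '[[[0,-0.5,0,0,0],[0,0,0,0,0],[0,-0.5,0,0,0],[0,0,0,0,0],[0,-0.5,0,0,0],[0,0,0,0,0],[0,0,0,0,0],[0,0,0,0,0],[0,0,0,0,0],[0,0,0,0,0]]]'

```text
t: 14.1
tcp_pos: [0.5595, -0.0408, 0.0278]
ee_rot: [0.0, 0.927, -0.375, -0.0]
contact_force: [-0.1, -0.4, 0.7]
gripper_width: -0.0001
finger_force: 0.0
```

Request:
apply_moves --steps '[[[0,-0.5,0,0,0],[0,0,0,0,0],[0,-0.5,0,0,0],[0,0,0,0,0],[0,0,0,0,0],[0,0,0,0,0],[0,0,0,0,0],[0,0,0,0,0],[0,0,0,0,0],[0,0,0,0,0]]]'

```text
t: 15.35
tcp_pos: [0.5588, -0.0401, 0.0278]
ee_rot: [0.0, 0.927, -0.375, -0.0]
contact_force: [0.0, -0.4, 0.4]
gripper_width: 0.0002
finger_force: 0.0
```

Request:
apply_moves --steps '[[[0,-0.5,0,0,0],[0,0,0,0,0],[0,-0.5,0,0,0],[0,0,0,0,0],[0,0,0,0,0],[0,0,0,0,0],[0,0,0,0,0],[0,0,0,0,0],[0,0,0,0,0],[0,0,0,0,0]]]'

```text
t: 16.6
tcp_pos: [0.5586, -0.0397, 0.0279]
ee_rot: [0.0, 0.927, -0.375, 0.0]
contact_force: [3.8, -4.3, -2.0]
gripper_width: -0.0002
finger_force: 2.5
```

Request:
apply_moves --steps '[[[0,-0.3,0,0,0],[0,0,0,0,0],[0,0,0,0,0],[0,0,0,0,0],[0,0,0,0,0],[0,0,0,0,0],[0,0,0,0,0],[0,0,0,0,0],[0,0,0,0,0],[0,0,0,0,0]]]'

```text
t: 17.85
tcp_pos: [0.5586, -0.0396, 0.0279]
ee_rot: [0.0, 0.927, -0.375, 0.001]
contact_force: [3.3, -5.9, -3.4]
gripper_width: 0.0003
finger_force: 3.4
```

Request:
apply_moves --steps '[[[0,2,0,0,0],[0,12,0,0,0],[0,15,0,0,0],[0,0,0,-30,0],[0,0,0,-50,0],[0,-30,0,-20,0],[0,-40,0,0,0],[0,-10,0,0,0],[0,0,0,0,0],[0,0,0,0,0]]]'

```text
t: 19.1
tcp_pos: [0.5221, -0.0041, 0.1277]
ee_rot: [0.0, 0.927, -0.375, 0.0]
contact_force: [0.3, 0.1, 0.0]
gripper_width: -0.0003
finger_force: 0.0
```

```bash
python3 - <<'E'
from h import *
s=env.sense();p,d=env.read_camera('wrist');np.savez('w5.npz',p=p,d=d)
a=cv2.resize(p[60:280,60:340],None,fx=2.5,fy=2.5,interpolation=cv2.INTER_CUBIC)
cv2.imwrite('pics/w5.png',cv2.convertScaleAbs(a,alpha=1.5))
E
```

```text
(no output)
```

View pics/w5.png

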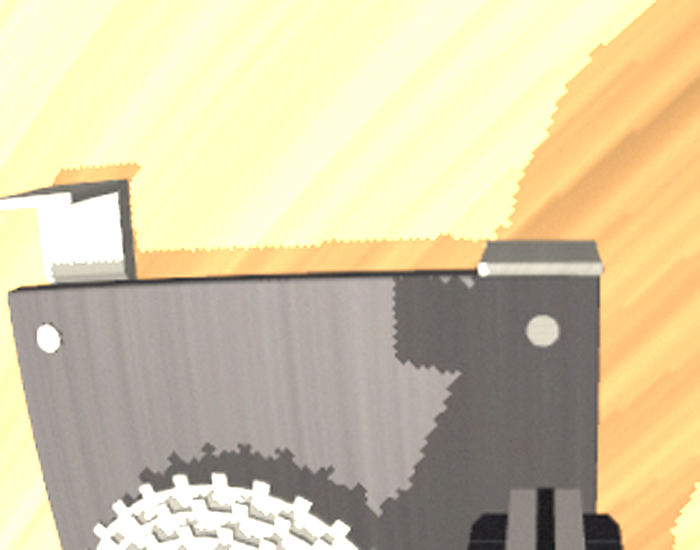

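In the wrist crop the R tab, at (485..603, 240..275), lies flat along the plate edge. The shim T at upper left is unmoved. I rise clear and hand in.

Request:
apply_moves --steps '[[[0,0,0,-30,0],[0,0,0,-40,0],[0,0,0,-40,0],[0,40,0,-10,0],[0,50,0,0,0],[0,30,0,0,0],[0,0,0,0,0],[0,0,0,0,0],[0,0,0,0,0],[0,0,0,0,0]]]'

```text
t: 20.4
tcp_pos: [0.6073, -0.0866, 0.2482]
ee_rot: [-0.0, 0.927, -0.374, 0.0]
contact_force: [0.2, -0.1, 1.0]
gripper_width: -0.0
finger_force: 0.0
```

```bash
python3 -c "
from cell import env
s=env.sense();print(s['t'],s['tcp_pos'],s['contact_force']);print(env.finish_job())"
```

```text
20.4 [ 0.60732931 -0.08660174  0.24821755] [ 0.18707586 -0.07326859  1.02458837]
the job is handed in; nothing more can be done
None
```

I found the corner that gives (the one nearest x 0.54, y −0.02 m; it sank about 3.4 mm at 4–7.5 N), pushed its steel shim in until the tab sat flat on the plate's edge, and handed in at about 20 s with the arm clear; I stopped pressing once it gave, so the other three corners were not tested.

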